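# Trip the hidden latch of the spare-parts drawer

### The job

The drawer of the small grey box on the bench has no handle and is held shut by a spring latch hidden under the hole in the box's top. Take the thin, long release rod from the stand (not the short pin with the ball head, nor the thick drift), push it straight down through that hole until the drawer springs open, then hang the rod back upright in the hole of the stand it came from, let go, and leave the drawer open.

Things in the scene. Friction and masses are not known exactly. Their poses are not given: they have to be found in the camera images.
- release_rod: steel release rod, hanging upright in one of the stand's three holes, 90 g. Origin at its lower tip, z up along it. Shank 8 mm diameter, z 0 to 75 mm; collar 34 mm diameter, z 75 to 80, which rests on the stand's plate; above it the plain cylindrical knob to grip, 20 mm diameter, z 80 to 120, with dark grooves.
- tool_stand: fixed aluminium stand, 80 x 230 x 100 mm; origin centre of underside, long side along its y. Top plate has three through holes, 24 mm, at y = -70, 0, 70 mm. One tool in each, random order, same collars: release rod; short pin (shank 8 x 30 mm, ball head 30 mm, its top 142 mm above the bench); thick drift (shank 20 mm, head 28 x 22 mm). Gripping along the stand's x clears the neighbours.
- access_hole (a point): centre of the mouth of the hole in the top of the fixed grey box, 105 mm above the bench; z up, x to the box's back. Funnel: mouth 30 mm, narrowing in 20 mm to an 18 mm bore. Box 170 (x) x 140 mm; hole 130 mm behind the drawer front. A 44 mm sprung latch pad lies 50 mm below the mouth; it trips 11 to 14 mm further down (about 7 N). Rod pushed in to its collar, or up to 8 mm short, trips it.
- drawer (a joint): slide of the steel drawer in the grey box's front, m: 0 shut, 0.07 fully open, moving to the box's -x (robot's side). Latched shut at the start; once tripped, its spring drives it out in about half a second and it stays out.
Mind the look-alikes: they are no part of the job. Leave any turquoise look-alike of the release_rod alone.

How it is judged (in metres and radians):
On the way:
1. the release rod is pushed down through the access hole and the drawer springs open (horizontal distance between release_rod and access_hole below 0.02 m and z of release_rod in the frame of access_hole below -0.02 m and value of joint drawer above 0.02 m), for 0.05 s.
At the end, for the whole second after the job is handed in: the drawer stands at least 45 mm open; the release rod hangs at rest in the stand hole it came from, within 20 mm of where it started and within 10 degrees of upright (value of joint drawer above 0.045 m and distance of release_rod from where it was at the start of the episode below 0.02 m and angle between release_rod's own z axis and vertical below 0.17 rad and linear speed of release_rod below 0.03 m/s); the robot touches nothing.
It also fails if it takes over 56 s, if anything falls off the work surface, if the arm or the gripper's body presses on something with over 40 N, if the wrist force passes 120 N, or if a joint passes its speed limit or range.

### The arm

A 6-joint arm with a two-finger parallel gripper is mounted at the origin on a cart in front of the work surface, level with it; the furniture and walls round the work are solid. World frame = base frame: x ahead of the robot, y to its left, z up, the work surface at z = 0. Lengths are in m, angles in degrees, forces in N, time in s.
With the tool pointing down it reaches from about 0.35 to 0.875 m from the base axis. Payload 4.2 kg.
Tool frame: the origin (TCP) lies midway between the tips of the shut fingers; the grasp point (between the pads) lies 19 mm behind it; z points along the fingers, y is the line along which they close (so a half turn about z gives the same grasp; the last joint's range is limited). The gripper opens to 87 mm and grips with 3 to 60 N. Pads are 19 mm wide; open, the fingers measure 117 mm over their backs; the gripper's body (75 mm by 190 mm) begins 51 mm behind the grasp point.
Start: joints at [-52.391, 22.042, 0.453, 0, -68.411, -14.817], TCP at [0.242, -0.576, 0.223] pointing down, gripper open.
Joint ranges: [-179.83, 179.83], [-69.29, 118.12], [-61.27, 80.66], [-181.25, 117.63], [-171.15, -9.14], [-177.46, 177.46]. Speed limits (degrees/s): [159.86, 159.86, 180, 180, 180, 180].

### API

Orientations are given as [roll, pitch, yaw] about the fixed x, y, z axes, in that order (R = Rz(yaw) Ry(pitch) Rx(roll)).
In Python, from workcell import env gives the robot as it stands. The module is installed in compiled form; this text tells all that it offers. Calls block until the motion is done:
- env.goto(position, orientation): joint-space move of the TCP to a pose.
- env.move_straight(position, rotation=None, rate=0.15, force_limit=None): straight line of the TCP; rotation=None keeps the orientation; rate is the mean speed in m/s. With force_limit (N) it stops when the force on the tool has changed by that much, and returns True; else False.
- env.set_joints(angles): joint-space move.
- env.gripper_to(opening, grasp_force=None): opening from 0.0 (shut) to 1.0 (fully open); grasp_force is the grip in N (None keeps the last); returns when the fingers have stopped.
- env.dwell(seconds).
- env.inverse_kinematics(position, orientation): joint angles nearest the present ones, or None.
- env.read_state(): the state.
- env.grab_frame(name): name is "scene" or "top" or "wrist"; returns a dict with "image" (384x512x3 uint8, blue, green, red), "fx", "fy", "cx", "cy" (pixels), "D" ([k1, k2, p1, p2, k3] as OpenCV has them; the pictures are not rectified), "position" and "orientation" of the camera in the world. Camera axes: x right, y up, looking along -z (the intrinsics and any distortion apply to the point x, -y, -z); pixel columns grow to the right and rows downward; lengths in m; the calibration is good to about 2 mm. A picture is of the moment at which its call begins. There is no depth.
A pose or a line that the arm cannot do raises env.Unreachable and nothing moves.
- env.close_job(): hands the job in; it is judged then, once.
Trained networks look in a picture, given as the dict that the camera call returned (one of the last four; its "shot" number tells which), for a name from the list of things; names that differ only in an ending like _2 or _b are one class to them, and where a whole thing is asked for, a point or a joint stands for the part that bears it (a point fixed in the world has none). Each returns a list of dicts, best first, with "score" (0 to 1); they miss things now and then, are a little off and sometimes report something else, mostly with a low value. They report only what shows in the picture. A call takes as long as a camera call. They do not tell look-alikes from the thing itself.
- env.search_frame(picture, thing): "xyz" ([x, y, z] in m, in world coordinates, good to about 4 mm: the middle of the surface that is visible of it).
- env.trace(picture, thing): "mask" (384x512 bool, what is visible of it).
The state is a dict: "clock": time; "joint_positions": joint angles; "qvel": joint speeds; "joint_torque": joint torques, N m; "position": TCP position; "tool_rot": TCP orientation; "force": force on the tool from outside, world axes, zero at the start; "wrist_torque": the same for the moment, N m; "opening": opening from 0.0 (shut) to 1.0 (fully open); "finger_force": force on a finger pad.
Only numpy, scipy, OpenCV 4.12 (cv2) and the standard library are available. Lean on these libraries where they do the work, as an engineer would, in place of code of your own. Each camera call takes 0.05 s, during which the arm holds its last target. There are 200 camera calls.

## Working session

There is one attempt and no reset: what is moved stays moved. The work goes in short steps, each a Python script; the robot and the scene stay as the last script left them, time stands still between calls to the robot, and variables do not carry over. Pictures are saved under pics/ and viewed, at most 10 in all, crops included, and the job is handed in when it is done.

```bash
mkdir -p pics
python3 - <<'E'
from workcell import env
import cv2,numpy as np
ims=[]
for n in ["scene","top"]:
    f=env.grab_frame(n); ims.append(f["image"]); print(n,f["position"],f["orientation"],f["fx"],f["D"])
    for t in ["release_rod","tool_stand","access_hole","drawer"]:
        print(t,[(np.round(d["xyz"],3).tolist(),round(d["score"],2)) for d in env.search_frame(f,t)])
    cv2.imwrite(f"pics/{n}0.png",f["image"])
print(env.read_state()["clock"])
E
```

```text
scene [0.20179048 0.62133659 0.58637672] [  56.11171009    0.67848552 -152.33361264] 494.6845665187289 [-0.04059693  0.          0.          0.          0.        ]
release_rod [([0.599, 0.19, 0.082], 0.67), ([0.478, 0.125, 0.113], 0.58)]
tool_stand [([0.475, 0.15, 0.034], 0.89)]
access_hole [([0.471, 0.147, 0.035], 0.73), ([0.571, -0.201, 0.084], 0.71)]
drawer [([0.509, -0.243, 0.058], 0.56)]
top [ 0.47845901 -0.03059963  0.96212302] [  4.20639562   0.84752099 -89.77096229] 427.4439746897497 [-0.12951891  0.          0.          0.          0.        ]
release_rod [([0.484, 0.115, 0.107], 0.51)]
tool_stand [([0.48, 0.115, 0.109], 0.74), ([0.486, 0.11, 0.102], 0.55)]
access_hole [([0.587, -0.252, 0.106], 0.64)]
drawer [([0.509, -0.246, 0.062], 0.58), ([0.486, 0.113, 0.102], 0.25)]
0.5
```

View pics/scene0.png

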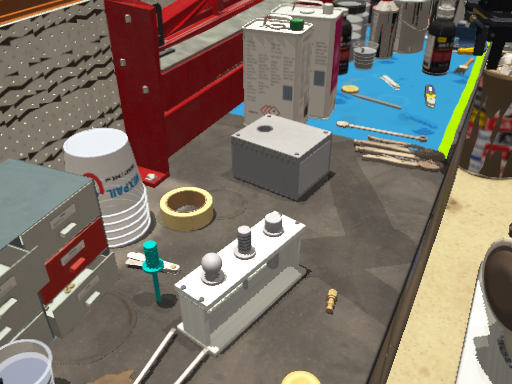

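View pics/top0.png

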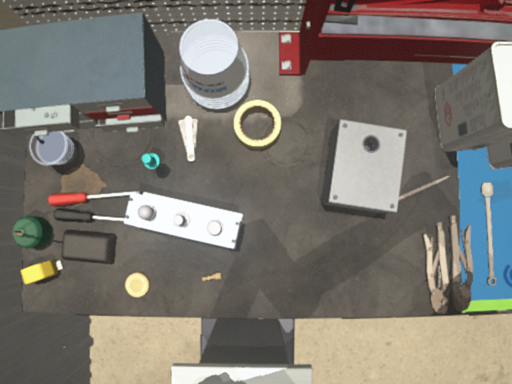

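The scene view shows three tools in the stand: ball pin (211,262), grooved release rod in the middle (245,240), and drift (274,222). A turquoise look-alike stands apart at (151,255). The grey box's hole is at (264,128). In the top view the rod is at (180,220), the hole at (371,144), and the stand plate corners at about (132,192), (243,214), (238,249) and (126,227).

```bash
cat > h.py <<'E'
from workcell import env
import cv2,numpy as np
from scipy.spatial.transform import Rotation as R
def ray(f,uv):
    K=np.array([[f["fx"],0,f["cx"]],[0,f["fy"],f["cy"]],[0,0,1]])
    p=cv2.undistortPoints(np.array([[uv]],float),K,np.array(f["D"],float))[0,0]
    d=R.from_euler("xyz",f["orientation"],degrees=True).apply([p[0],-p[1],-1])
    return np.array(f["position"]),d/np.linalg.norm(d)
def plane(f,uv,z):
    o,d=ray(f,uv); return o+d*(z-o[2])/d[2]
def tri(*obs):
    A=np.zeros((3,3));b=np.zeros(3);rs=[ray(f,uv) for f,uv in obs]
    for o,d in rs:
        P=np.eye(3)-np.outer(d,d);A+=P;b+=P@o
    x=np.linalg.solve(A,b)
    return x,[float(np.linalg.norm(np.cross(x-o,d))) for o,d in rs]
def proj(f,X):
    p=R.from_euler("xyz",f["orientation"],degrees=True).inv().apply(np.array(X)-f["position"])
    K=np.array([[f["fx"],0,f["cx"]],[0,f["fy"],f["cy"]],[0,0,1]])
    return cv2.projectPoints(np.array([[p[0],-p[1],-p[2]]]),np.zeros(3),np.zeros(3),K,np.array(f["D"],float))[0][0,0]
E
python3 - <<'E'
from h import *
s=env.grab_frame("scene");t=env.grab_frame("top")
np.set_printoptions(precision=4,suppress=True)
print("rodtop",tri((s,(244.5,230)),(t,(179.5,220))))
print("ball",tri((s,(211,262)),(t,(146,213))))
print("drift",tri((s,(272.5,217)),(t,(214,228))))
print("hole",tri((s,(264,128)),(t,(371,144))),plane(t,(371,144),.105))
c=[plane(t,u,.1) for u in [(132,192),(243,214),(238,249),(126,227)]];print(np.array(c),np.mean(c,0))
for a,b in((0,1),(3,2)): d=c[a]-c[b];print(np.degrees(np.arctan2(d[1],d[0]))-90,np.linalg.norm(d))
b=[plane(t,u,.105) for u in [(342,121),(406,129),(397,211),(329,203)]];print(np.array(b))
print(t["shot"])
# move wrist camera over stand
m=plane(t,(179.5,220),.21 if 0 else .20)
st=env.read_state();print(st["tool_rot"],m)
E
```

```text
rodtop (array([0.4809, 0.1159, 0.1396]), [0.00037329334425145624, 0.0003732933442514983])
ball (array([0.4954, 0.1859, 0.1264]), [0.001609512493045733, 0.001609512493045591])
drift (array([0.466 , 0.0503, 0.1253]), [0.0006507478185016814, 0.0006507478185016658])
hole (array([ 0.6374, -0.2668,  0.1041]), [0.0006694624196442888, 0.0006694624196439683]) [ 0.6367 -0.2669  0.105 ]
[[ 0.5372  0.2221  0.1   ]
 [ 0.4935 -0.0059  0.1   ]
 [ 0.4232  0.0038  0.1   ]
 [ 0.4655  0.2332  0.1   ]] [0.4799 0.1133 0.1   ]
-10.857509588604103 0.23217029760859073
-10.461505236169316 0.23323974599045058
[[ 0.684  -0.2079  0.105 ]
 [ 0.6689 -0.3416  0.105 ]
 [ 0.4999 -0.318   0.105 ]
 [ 0.5159 -0.1788  0.105 ]]
4
[ 179.9985    0.0003 -157.2096] [0.4805 0.1049 0.2   ]
```

Run:
```python
from h import *
np.set_printoptions(precision=4,suppress=True)
for y in (79,-101): print(y,env.inverse_kinematics([.481,.116,.28],[180,0,y]),env.inverse_kinematics([.6374,-.2668,.19],[180,0,y]))
q=[env.inverse_kinematics([.481,.116,.28],[180,0,y]) for y in (79,-101)]
y=min((79,-101),key=lambda y:abs(env.inverse_kinematics([.481,.116,.28],[180,0,y])[5]) if env.inverse_kinematics([.481,.116,.28],[180,0,y]) is not None else 1e9)
print(y)
env.gripper_to(1.0)
env.goto([.481,.116,.28],[180,0,y])
f=env.grab_frame("wrist");im=f["image"].copy()
cv2.imwrite("pics/w1.png",im)
for n,X in dict(rodtop=[.481,.116,.145],ball=[.4954,.1859,.142],drift=[.466,.0503,.127],platec=[.48,.1133,.1]).items(): print(n,proj(f,X))
print(f["position"],f["orientation"],env.read_state()["clock"])
import pickle;pickle.dump(f,open("w1.pkl","wb"))
```

```text
79 [ 32.4011   6.9764 -11.6693   0.     -71.3543 136.5989] None
-101 [ 32.4011   6.9764 -11.6693   0.     -71.3543 -43.4011] [ -9.3415  29.7012   8.1674   0.     -68.4661  -1.6585]
-101
rodtop [254.5566 177.3933]
ball [253.962  240.5414]
drift [256.5632 107.8878]
platec [254.9039 165.0272]
[0.4664 0.0395 0.4427] [-16.4199  -0.0611 168.8669] 3.4667
```

View pics/w1.png

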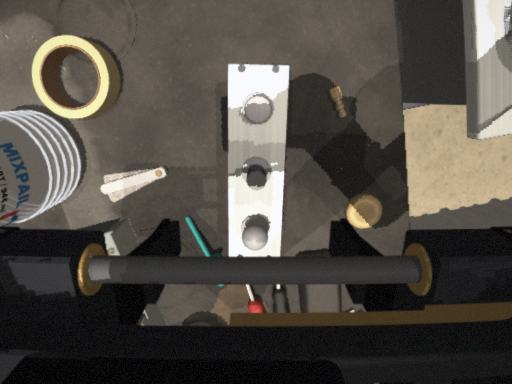

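The wrist view shows the stand vertical in the image: drift (258,106), rod knob (257,177) and ball (254,237). The predicted rod pixel was (254.6,177.4), so the fix agrees to about 2 mm. Next I grasp, and measure how close the red beam comes to the box.

Run:
```python
from h import *
import pickle
np.set_printoptions(precision=4,suppress=True)
f=pickle.load(open("w1.pkl","rb"));s=env.grab_frame("scene");t=env.grab_frame("top")
print("rod z.145",plane(f,(257,177),.145),tri((s,(244.5,229)),(t,(179.5,220)),(f,(257,177))))
# beam front-bottom / front-top edges
def edge(a,b,uv):
    o,d1=ray(t,a);_,d2=ray(t,b);n=np.cross(d1,d2);p,d=ray(s,uv);return p+d*(n@(o-p))/(n@d)
print("beam bottom",edge((315,62),(430,66),(205,143)),"beam top",edge((325,38),(430,44),(205,75)))
O=[180,0,-101]
env.move_straight([.4795,.116,.18],O)
print(env.move_straight([.4795,.116,.112],rate=.08,force_limit=15))
env.gripper_to(0.0,45)
st=env.read_state();print(st["opening"],st["finger_force"],st["position"],st["force"],st["clock"])
print(env.move_straight([.4795,.116,.262],rate=.12))
st=env.read_state();print(st["opening"],st["finger_force"],st["force"])
f=env.grab_frame("scene");cv2.imwrite("pics/s2.png",f["image"])
```

```text
rod z.145 [0.4785 0.1161 0.145 ] (array([0.48  , 0.1163, 0.1419]), [0.0009368791835007211, 0.0011341017933421077, 0.0015226619356094057])
beam bottom [ 0.8587 -0.3595 -0.0281] beam top [ 0.8271 -0.3322  0.1739]
False
0.2186062431800452 44.99949183315039 [0.4795 0.116  0.112 ] [ 0.4626 -0.3662 -0.3178] 6.4917
False
0.21776633385890648 44.99971814453602 [-0.7436 -0.1308 -0.7678]
```

View pics/s2.png

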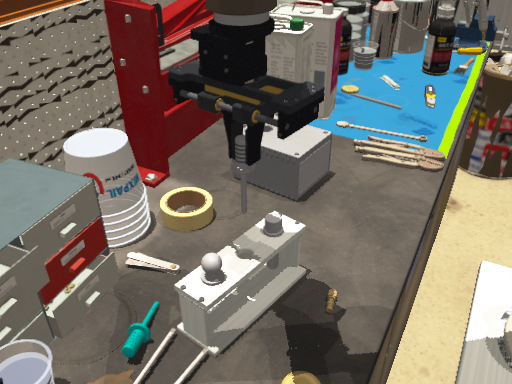

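The rod is held upright (tip about (244,212)) and the middle stand hole is empty. The turquoise look-alike has toppled at (140,330); it was already lying in the earlier wrist view and I leave it alone. The beam at x≥0.83 clears the gripper. Now the push.

Run:
```python
from h import *
np.set_printoptions(precision=4,suppress=True)
O=[180,0,-101]; H=[.637,-.2668]
env.goto([*H,.262],O)
print(env.move_straight([*H,.205],rate=.12))
s=env.grab_frame("scene");print("tip expected px",proj(s,[*H,.118]));cv2.imwrite("pics/s3.png",cv2.resize(s["image"][60:230,160:380],None,fx=3,fy=3))
print("hit",env.move_straight([*H,.165],rate=.05,force_limit=12)); st=env.read_state();print(st["position"],st["force"],st["clock"])
```

```text
False
tip expected px [264.5055 122.3148]
hit False
[ 0.6373 -0.2669  0.1655] [-0.4554 -0.2673 -1.6151] 11.1
```

View pics/s3.png

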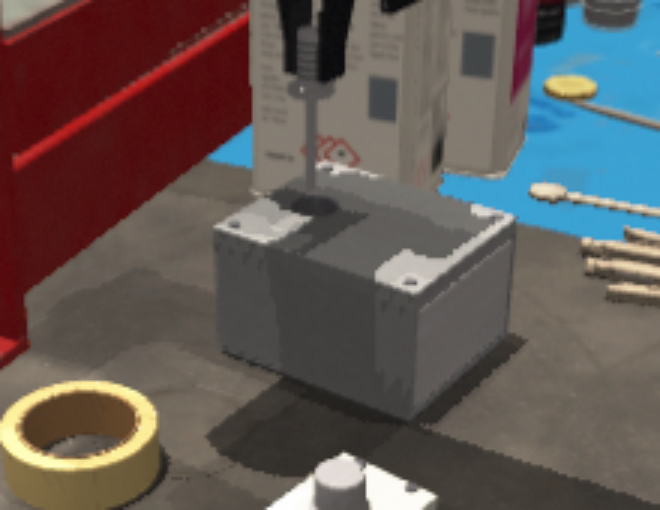

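The rod tip at crop (310,190), which is full-frame (263,123), is right over the hole as predicted. I push down.

Run:
```python
from h import *
np.set_printoptions(precision=4,suppress=True)
H=[.637,-.2668]
print("hit",env.move_straight([*H,.121],rate=.04,force_limit=30)); st=env.read_state();print(st["position"],st["force"],st["opening"],st["clock"])
env.dwell(.7)
s=env.grab_frame("scene");print([(np.round(d["xyz"],3),d["score"]) for d in env.search_frame(s,"drawer")]);cv2.imwrite("pics/s4.png",cv2.resize(s["image"][60:230,160:380],None,fx=3,fy=3))
```

```text
hit False
[ 0.6373 -0.267   0.1218] [-1.7611  0.3082  5.2241] 0.21360885261754498 12.35
[(array([ 0.473, -0.244,  0.045]), 0.67)]
```

View pics/s4.png

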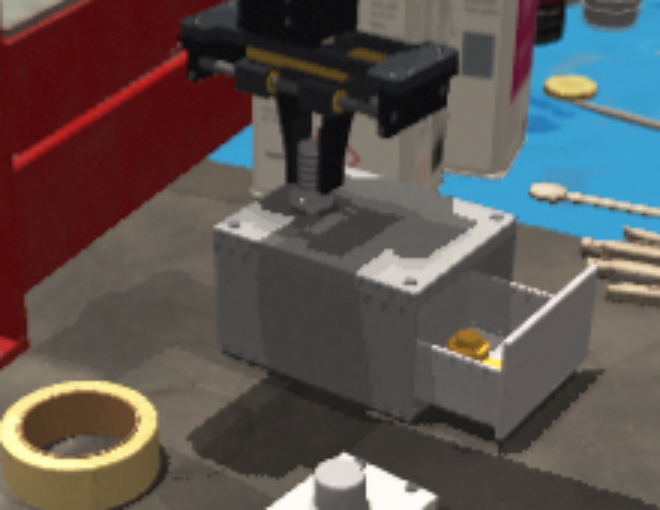

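The drawer is open: its front stands out at crop (550,350), and the collar is nearly on the box. Now I return the rod.

Run:
```python
from h import *
np.set_printoptions(precision=4,suppress=True)
O=[180,0,-101]; H=[.637,-.2668]; S=[.4795,.116]
env.move_straight([*H,.265],rate=.12)
env.goto([*S,.262],O)
env.move_straight([*S,.195],rate=.12)
s=env.grab_frame("scene");print("tip px",proj(s,[*S,.108]))
cv2.imwrite("pics/s5.png",cv2.resize(s["image"][150:350,130:350],None,fx=3,fy=3))
print("hit",env.move_straight([*S,.113],rate=.05,force_limit=8)); st=env.read_state();print(st["position"],st["force"],st["opening"],st["clock"])
s=env.grab_frame("scene");cv2.imwrite("pics/s6.png",cv2.resize(s["image"][150:350,130:350],None,fx=3,fy=3))
```

```text
tip px [245.9171 246.9222]
hit False
[0.4797 0.1161 0.1133] [-0.2696  0.2079 -1.4576] 0.21513245616598792 18.5833
```

View pics/s6.png

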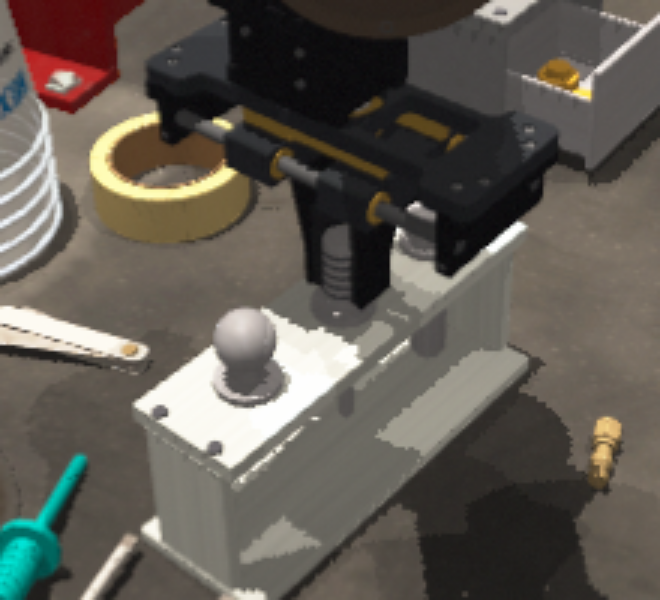

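The rod's shank is in the middle hole, its collar on the plate at crop (340,305). I release gently, retract and check.

Run:
```python
from h import *
S=[.4795,.116]
print(env.move_straight([*S,.1115],rate=.02,force_limit=5))
env.gripper_to(1.0); env.dwell(.3)
env.move_straight([*S,.30],rate=.12)
env.goto([.40,-.1,.33],[180,0,-101]); env.dwell(.3)
s=env.grab_frame("scene");t=env.grab_frame("top")
a=cv2.resize(s["image"][100:340,130:350],(550,600));b=cv2.resize(t["image"][180:260,110:260],(250,133))
c=np.zeros((600,800,3),np.uint8);c[:,:550]=a;c[:133,550:]=b;cv2.imwrite("pics/s7.png",c)
print(env.read_state()["clock"],env.read_state()["opening"])
```

```text
False
23.525 1.0061163217532987
```

View pics/s7.png

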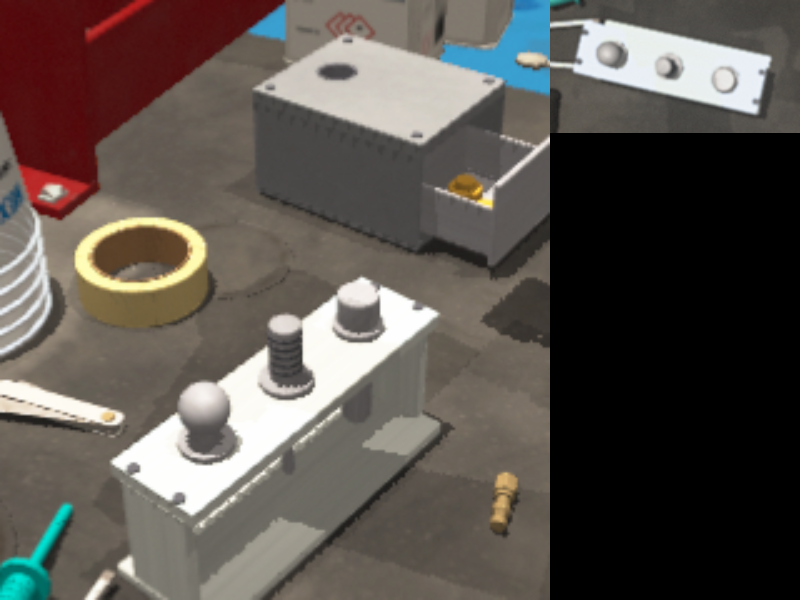

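The rod hangs upright in the middle hole at (286,355), the drawer is open, and the arm is clear.

```bash
python3 -c "
from workcell import env
print(env.close_job())"
```

```text
the job is handed in; nothing more can be done
None
```

Job handed in at about 24 s: the drawer sprang open and stands open, the release rod hangs upright in its own (middle) stand hole, and the arm is clear; the turquoise look-alike had toppled by the time of my first wrist picture, cause unknown, and I never gripped it.

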